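# Lay the Z-bent bar in the V-notch stand

### The arm

A 6-joint arm with a two-finger parallel gripper is mounted at the origin on the work surface. World frame = base frame: x ahead of the robot, y to its left, z up, the work surface at z = 0. Lengths are in m, angles in rad, forces in N, time in s.
With the tool pointing down it reaches from about 0.3 to 0.775 m from the base axis. Payload 14.6 kg.
Tool frame: the origin (TCP) lies at the centre of the arm's flange, where the gripper is bolted on; the fingertips stand 199 mm ahead of it and the grasp point (between the pads) lies ctrl.tcp_to_grasp ahead of it (ctrl.tcp_to_grasp is the distance from the TCP to the grasp point, in m); z points along the fingers, y is the line along which they close (so a half turn about z gives the same grasp; the last joint's range is limited). The gripper opens to 94 mm and grips with 3 to 60 N. Pads are 16 mm wide; open, the fingers measure 119 mm over their backs; the gripper's body (75 mm by 177 mm) begins 78 mm behind the grasp point.
Start: joints at [1.2, 0.3, 1.521, -0, 1.321, -0.067], TCP at [0.165, 0.525, 0.405] pointing down, gripper open.
Joint ranges: [-3.03, 3.03], [-0.79, 2.21], [0.23, 2.52], [-1.04, 4.18], [0, 3.07], [-2.55, 2.55]. Speed limits (rad/s): [2.22, 2.22, 2.57, 3.14, 3.14, 3.14].

### API

Orientations are given as [roll, pitch, yaw] about the fixed x, y, z axes, in that order (R = Rz(yaw) Ry(pitch) Rx(roll)).
In Python, from station import ctrl gives the robot as it stands. The module is installed in compiled form; this text tells all that it offers.
- The arm moves only by the shell command python3 -m jog 'ROWS' [OPENING] [FORCE]. ROWS is JSON, a list of rows, each a list of 6 numbers: the shift along the tool's x, y, z in cm, then the turn, a rotation vector about the tool's x, y, z in rad. In form: [[tx, ty, tz, ax, ay, az], ...]. A call has 1 to 8 rows; each row is the pose to reach, as a shift and turn from the pose commanded when the call began, along the tool's axes at that moment; what a row does not reach only later rows make up. A row lasts 1/10 s, in which the tool goes at most 50 mm and 8.59 degrees, less where a joint would pass 70% of its speed; a pose out of reach is approached as far as the arm can. A call with a gripper value outside its range is refused whole. OPENING is the opening in per cent of the stroke, from 0 (shut) to 100 (fully open), set as the call begins (- or left out, the last holds). The fingers move at their own pace and stop on an object; FORCE is the grip in N (left out, the last holds). Time passes only in rows, so rows that repeat a pose let the fingers close. It gives the time, the measured TCP pose, the force, the opening and the grip force at its end, in the units of the state.
- ctrl.get_obs(): the state, without advancing time (a new reading comes with each control period).
- ctrl.camera(name): name is "scene" or "top" or "wrist"; returns a dict with "img" (384x512x3 uint8, blue, green, red), "intrinsics" (3x3 intrinsics, pixels), "R" (3x3) and "t" (3): a world point X has camera coordinates R X + t. Camera axes: x right, y down, z forward; pixel columns grow to the right and rows downward; lengths in m; the calibration is good to about 2 mm. A picture is of the moment at which its call begins. There is no depth.
- ctrl.hand_in(): hands the job in; it is judged then, once.
The state is a dict: "time_s": time; "qpos": joint angles; "joint_vel": joint speeds; "tau": joint torques, N m; "ee_pos": TCP position; "eef_rot": TCP orientation; "force": force on the tool from outside, world axes, zero at the start; "moment": the same for the moment, N m; "grip_width": finger opening in m; "grip_force": force on a finger pad.
Only numpy, scipy, OpenCV 4.12 (cv2) and the standard library are available. Lean on these libraries where they do the work, as an engineer would, in place of code of your own. Each camera call takes 0.05 s, during which the arm holds its last target. There are 200 camera calls.

### The job

Pick up the Z-bent steel bar from the bench and turn it so that its two parallel legs line up with the two notches of the V-notch stand, then lower it in - do not drop it - so that it lies level with both of its end legs resting at the bottom of the notches, and let go. Leave the U-bent bar where it lies.

Things in the scene. Friction and masses are not known exactly. Their poses are not given: they have to be found in the camera images.
- zbar: Bare steel bar, 16 mm round, 0.23 kg, bent flat into a Z, lying on the bench. Middle piece 120 mm long along its y; from its +y end a 100 mm leg runs to -x (tip at -100, +60 mm), from its -y end one to +x (tip at +100, -60 mm). Origin: centre of the middle piece and of mass, on the bar's centre line, 8 mm above the bench at first; z up. A half turn gives the same bar. Grip it across the middle.
- stand_seat (a point): Fixed stand: two posts with open V heads of bare metal on a dark 10 mm foot. Point: 69 mm above the bench, midway between the notches, where the bar's origin lies once seated (bar x along stand x, either way). V grooves run along x, 40 mm long, middles at (-75, +60) and (+75, -60) mm; mouth 46 mm wide, walls at 55 deg, bottom 55 and rims 88 mm above the bench. Free for fingers between posts.
- ubar: The U-bent bar, same steel and thickness: middle piece 120 mm long, two legs of 90 mm running the same way; flat on the bench. Does not fit the stand; stays where it lies. Origin: between its legs, 30 mm from the middle piece, towards the open side (body +x).
Not all that is in view belongs to the job. Leave any green or red look-alike of the zbar alone.

How it is judged:
At the end, for the whole second after the job is handed in: The Z-bent bar rests in the stand: its middle within 20 mm along the grooves, 12 mm across them and 10 mm in height of the seat point, turned and level to within 10 degrees, released and at rest (x of zbar in the frame of stand_seat between -0.02 and 0.02 m and y of zbar in the frame of stand_seat between -0.012 and 0.012 m and z of zbar in the frame of stand_seat between -0.01 and 0.01 m and angle between the x axis of zbar and the x axis of stand_seat, either way round below 0.175 rad and angle between the z axis of zbar and the z axis of stand_seat, either way round below 0.175 rad and linear speed of zbar below 0.02 m/s); the robot touches nothing.
It fails at once if the U-bent bar was moved by more than 30 mm (distance of ubar from where it was at the start of the episode above 0.03 m).
It fails at once if the Z-bent bar was dropped (moving faster than 0.7 m/s out of the fingers) (linear speed of zbar above 0.7 m/s and contact force between zbar and the fingers below 0.1 N).
It also fails if it takes over 38 s, if anything falls off the work surface, if the arm or the gripper's body presses on something with over 40 N, if the wrist force passes 120 N, or if a joint passes its speed limit or range.

## Working session

There is one attempt and no reset: what is moved stays moved. The work goes in short steps, Python scripts to look and compute and a shell command to move; the robot and the scene stay as the last step left them, time stands still between calls to the robot, and variables do not carry over. Pictures are saved under pics/ and viewed, at most 10 in all, crops included, and the job is handed in when it is done.

```bash
mkdir -p pics; python3 - <<'E'
from station import ctrl
import cv2,numpy as np
o=ctrl.get_obs();print(o['ee_pos'],o['eef_rot'],o['grip_width'],ctrl.tcp_to_grasp)
a=ctrl.camera("top");b=ctrl.camera("scene")
import pickle;pickle.dump((a,b),open('c.pkl','wb'))
print(a['R'],a['t'])
cv2.imwrite('pics/top.png',cv2.resize(a['img'],(800,600)))
cv2.imwrite('pics/scene.png',b['img'])
E
```

```text
[0.16451901 0.52477468 0.40406354] [-3.14034656e+00 -7.93656319e-05  2.83779503e+00] 0.09377237277702953 0.1804
[[-0.02453234 -0.99969579  0.00254974]
 [-0.98307752  0.02366122 -0.18165554]
 [ 0.18153995 -0.00696303 -0.98335892]] [-0.19495969  0.51596369  1.38334815]
```

View pics/top.png

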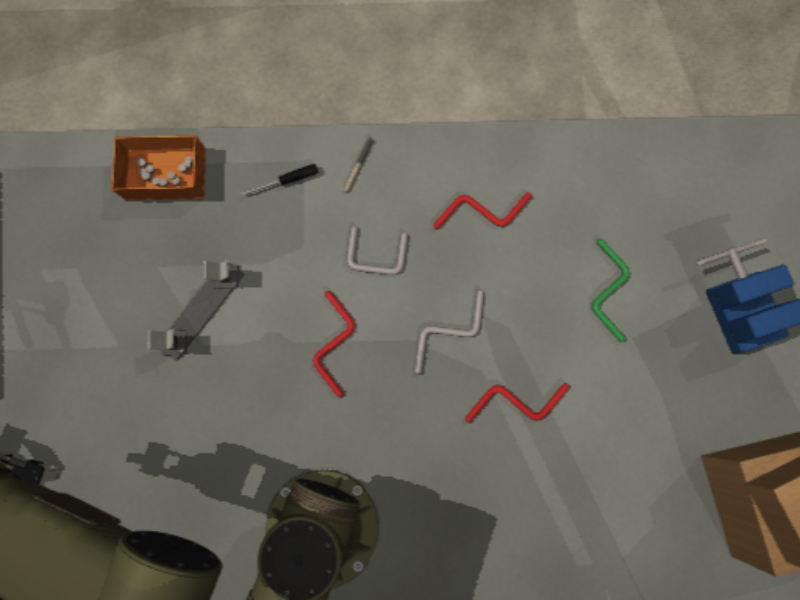

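View pics/scene.png

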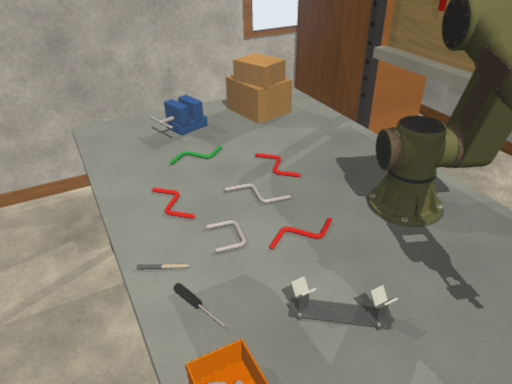

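The top view (800x600) shows the grey zbar's middle piece from about (424,331) to (475,333), with leg tips at (419,373) and (480,291). The ubar is at (378,250), and the stand heads are near (222,270) and (165,341). The red and green bars are look-alikes.

```bash
cat > h.py <<'E'
import numpy as np,cv2,pickle
def ray(c,uv,z):
    K,R,t=[np.array(c[k]) for k in('intrinsics','R','t')]
    C=-R.T@t; d=R.T@np.linalg.inv(K)@np.array([uv[0],uv[1],1.]); return C+d*(z-C[2])/d[2]
def proj(c,X):
    p=np.array(c['intrinsics'])@(np.array(c['R'])@np.array(X)+np.array(c['t'])); return p[:2]/p[2]
def barmask(img):
    hsv=cv2.cvtColor(img,cv2.COLOR_BGR2HSV)
    return ((hsv[...,2]>140)&(hsv[...,1]<60)).astype(np.uint8)
E
python3 - <<'E'
from h import *
a,b=pickle.load(open('c.pkl','rb'))
m=barmask(a['img']);n,l,s,c=cv2.connectedComponentsWithStats(m)
for i in range(1,n):
    if 20<s[i,4]<2000: print(i,s[i],c[i],ray(a,c[i],.008))
    if s[i,4]>60 and abs(c[i][0]-287)<20 and abs(c[i][1]-212)<20:
        ys,xs=np.where(l==i);P=np.array([ray(a,q,.012)[:2] for q in zip(xs,ys)])
        r=cv2.minAreaRect(P.astype(np.float32)*1000);print('z',P.mean(0),r)
        # angle of the middle piece: pixels within 40mm of centre
        Q=P[np.linalg.norm(P-P.mean(0),axis=1)<.045];Q=Q-Q.mean(0)
        v=np.linalg.svd(Q,full_matrices=False)[2][0];print('mid dir',v,np.degrees(np.arctan2(v[1],v[0])))
A=cv2.resize(a['img'][155:240,85:175],None,fx=6,fy=6,interpolation=2)
B=cv2.resize(b['img'][265:340,280:405],None,fx=4,fy=4,interpolation=2)
o=np.zeros((A.shape[0]+B.shape[0],540,3),np.uint8)
cv2.imwrite('pics/A.png',A);cv2.imwrite('pics/B.png',B)
E
```

```text
1 [147   0  10   4  29] [151.4137931    1.51724138] [1.28409309 0.21606641 0.008     ]
3 [214   0  84   9 219] [255.           1.71232877] [ 1.27382005 -0.19763541  0.008     ]
11 [226   6  10  13  59] [230.54237288  11.37288136] [ 1.23332034 -0.09946907  0.008     ]
16 [143  12  15  14 113] [149.38938053  17.89380531] [1.21206385 0.22224542 0.008     ]
25 [347  21   7   8  32] [349.65625  24.3125 ] [ 1.16594956 -0.5698146   0.008     ]
29 [120  26  10   8  34] [123.76470588  29.20588235] [1.16518076 0.32179878 0.008     ]
31 [204  27   9   6  32] [207.625    29.59375] [ 1.15592666 -0.00837422  0.008     ]
40 [154  32   9   8  30] [157.3         35.23333333] [1.13616258 0.18921912 0.008     ]
41 [194  33  12  10  36] [200.72222222  36.55555556] [1.12656259 0.01871686 0.008     ]
42 [211  33  10   8  44] [215.27272727  36.29545455] [ 1.1263653  -0.03840071  0.008     ]
45 [ 38  36  27  25 180] [53.28888889 46.72222222] [1.09641388 0.5937559  0.008     ]
55 [330  38  19  23 223] [340.51121076  50.73991031] [ 1.05349176 -0.5268348   0.008     ]
58 [142  40  41  29 398] [161.21105528  55
[... 868 characters left out ...]
4   8   4  21] [101.33333333 115.52380952] [0.80912948 0.39288753 0.008     ]
181 [223 145  37  30 188] [240.0106383  164.20212766] [ 0.60759496 -0.12803264  0.008     ]
187 [468 160   9  18  46] [471.56521739 168.39130435] [ 0.57124055 -0.98285128  0.008     ]
194 [142 168   3  10  25] [142.8  172.76] [0.5837845  0.22991277 0.008     ]
195 [266 186  43  52 213] [287.90610329 210.88732394] [ 0.42981942 -0.29874734  0.008     ]
z [ 0.42952852 -0.29869989] ((426.8594970703125, -295.6495056152344), (73.84180450439453, 229.82241821289062), 33.574188232421875)
mid dir [0.15892193 0.98729115] 80.85567333612538
196 [107 212   3  11  24] [107.66666667 216.75      ] [0.42430443 0.35166912 0.008     ]
```

View pics/A.png

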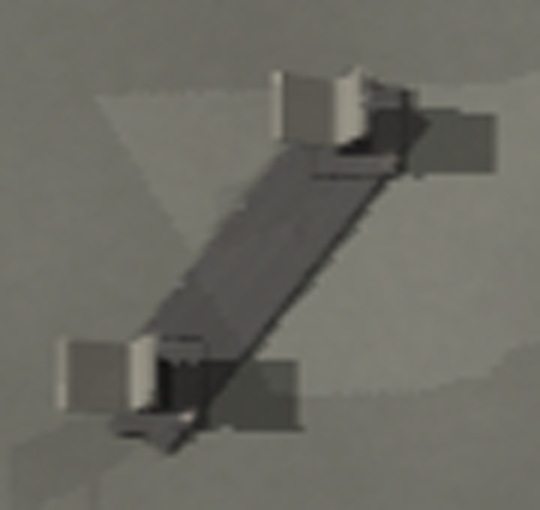

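View pics/B.png

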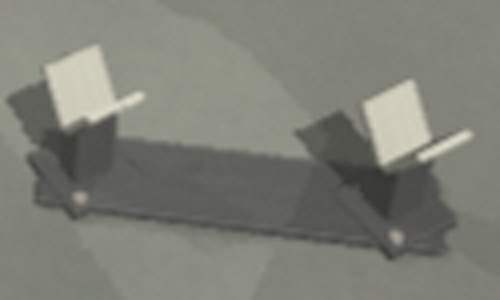

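The crops show the grooves running up and down the top image, along roughly world x. The groove bottoms in crop A are at x≈335 (y 72–147) and x≈130 (y 340–412). My threshold caught only the bar's highlights, so I'll use a better mask.

```bash
python3 - <<'E'
from h import *
a,b=pickle.load(open('c.pkl','rb'))
def fit(c,roi,col=None):
    x0,y0,x1,y1=roi
    g=cv2.cvtColor(c['img'],cv2.COLOR_BGR2GRAY)
    th=cv2.morphologyEx(g,cv2.MORPH_TOPHAT,np.ones((15,15)))
    m=np.zeros_like(g);m[y0:y1,x0:x1]=(th[y0:y1,x0:x1]>25)
    n,l,s,_=cv2.connectedComponentsWithStats(m);i=1+np.argmax(s[1:,4]);ys,xs=np.where(l==i)
    P=np.array([ray(c,q,.008)[:2] for q in zip(xs,ys)]);return s[i],P
s,P=fit(a,(260,180,315,245));print(s)
from scipy.optimize import least_squares
def segs(p):
    c,sn=np.cos(p[2]),np.sin(p[2]);R=np.array([[c,-sn],[sn,c]])
    V=np.array([[-.1,.06],[0,.06],[0,-.06],[.1,-.06]])@R.T+p[:2];return V
def d(p):
    V=segs(p);D=[]
    for A,B in zip(V[:-1],V[1:]):
        t=np.clip(((P-A)@(B-A))/((B-A)@(B-A)),0,1);D.append(np.linalg.norm(P-A-t[:,None]*(B-A),axis=1))
    return np.min(D,0)
r=least_squares(d,[*P.mean(0),0.]);print('centroid',P.mean(0),'zbar',r.x,np.degrees(r.x[2]),np.sqrt(np.mean(r.fun**2)))
# stand
f=lambda x,y:(85+x/6-.4,155+y/6-.4)
U=ray(a,f(335,110),.055);L=ray(a,f(130,376),.055);e=U-L
yaw=np.arctan2(e[1],e[0])-np.arctan2(-.12,.15)
print('stand top',U,L,np.linalg.norm(e),(U+L)/2,np.degrees(yaw))
print([ray(a,f(*q),.055)[:2].round(3) for q in((335,72),(335,147),(130,340),(130,412))])
g=lambda x,y:(280+x/4-.4,265+y/4-.4)
h=[(74,126),(384,166)]  # near ends of groove bottom in scene view
print([ray(b,g(*q),.055)[:2].round(3) for q in h])
s,P=fit(b,(220,175,298,210));print('scene',s,P.mean(0));r=least_squares(d,[*r.x]);print(r.x,np.sqrt(np.mean(r.fun**2)))
E
```

```text
[266 186  43  53 276]
centroid [ 0.42795234 -0.2968048 ] zbar [ 0.42629504 -0.2954904  -0.15487183] -8.873501941778606 0.004013635256189409
stand top [0.57255175 0.22442205 0.055     ] [0.41699196 0.33862056 0.055     ] 0.1929770701797971 [0.49477185 0.28152131 0.055     ] 2.37692185963654
[array([0.596, 0.225]), array([0.55 , 0.224]), array([0.438, 0.34 ]), array([0.396, 0.338])]
[array([0.581, 0.227]), array([0.434, 0.341])]
scene [225 183  66  20 228] [ 0.41854243 -0.29319502]
[ 0.4213875  -0.30022344 -0.1693803 ] 0.005752611638083652
```

```bash
cat >> h.py <<'E'
def go(x,y,z,ydeg):
    """rows numbers to bring TCP to x,y,z, tool y axis at ydeg (mod 180), pointing down"""
    from station import ctrl
    from scipy.spatial.transform import Rotation as Ro
    o=ctrl.get_obs();R=Ro.from_euler('xyz',o['eef_rot'])
    T=Ro.from_euler('xyz',[np.pi,0,np.radians(ydeg+90)])
    print('t',round(o['time_s'],2),'pos',np.round(o['ee_pos'],4),'ROW',np.round(np.r_[R.inv().apply(np.array([x,y,z])-o['ee_pos'])*100,(R.inv()*T).as_rotvec()],3))
E
R='[-37,-33,0,0,0,1.42]'
python3 -m jog '[[-37,-33,0,0,0,1.42],[-37,-33,0,0,0,1.42],[-37,-33,0,0,0,1.42],[-37,-33,0,0,0,1.42],[-37,-33,0,0,0,1.42],[-37,-33,0,0,0,1.42],[-37,-33,0,0,0,1.42],[-37,-33,0,0,0,1.42]]' 100
python3 -c "
from h import *;go(.425,-.297,.32,-9)"
```

```text
time_s: 0.9
ee_pos: [0.3702, 0.1795, 0.4047]
eef_rot: [3.141, -0.0, 1.632]
force: [0.4, 0.6, 0.5]
grip_width: 0.0941
grip_force: 0.0
t 0.9 pos [0.3702 0.1795 0.4047] ROW [-47.898   2.564   8.468   0.     -0.      0.218]
```

```bash

python3 -m jog '[[-48,2.6,6,0,0,0.22],[-48,2.6,6,0,0,0.22],[-48,2.6,6,0,0,0.22],[-48,2.6,6,0,0,0.22],[-48,2.6,6,0,0,0.22],[-48,2.6,6,0,0,0.22],[-48,2.6,6,0,0,0.22],[-48,2.6,6,0,0,0.22]]'
python3 -c "
from h import *;go(.425,-.297,.34,-9)"
```

```text
time_s: 1.7
ee_pos: [0.4173, -0.2147, 0.3548]
eef_rot: [-3.142, -0.0, 1.417]
force: [0.9, 0.3, 0.1]
grip_width: 0.0937
grip_force: 0.0
t 1.7 pos [ 0.4173 -0.2147  0.3548] ROW [-8.012e+00  2.014e+00  1.476e+00 -0.000e+00 -0.000e+00  4.000e-03]
```

```bash

python3 -m jog '[[-8,2,1.5,0,0,0],[-8,2,1.5,0,0,0],[-8,2,1.5,0,0,0],[-8,2,1.5,0,0,0],[-8,2,1.5,0,0,0]]'
python3 -c "
from h import *
from station import ctrl
c=ctrl.camera('wrist');pickle.dump(c,open('w.pkl','wb'));cv2.imwrite('pics/w.png',c['img'])"
```

```text
time_s: 2.2
ee_pos: [0.4253, -0.2938, 0.3403]
eef_rot: [-3.142, -0.0, 1.419]
force: [0.8, 0.5, 0.4]
grip_width: 0.0941
grip_force: 0.0
```

View pics/w.png

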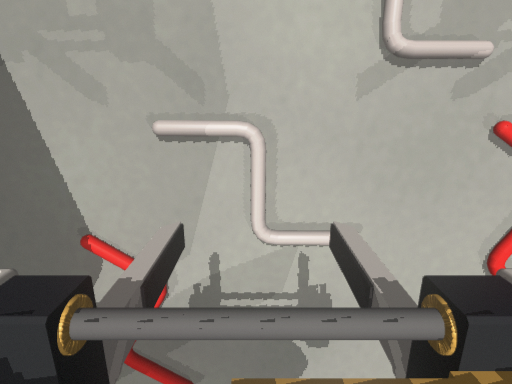

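The wrist view shows the zbar clearly. The middle piece's centreline runs from (258,150) to (262,220), the upper leg lies at row ~128 with its tip at (153,127), and the lower leg is at row ~238.

```bash
python3 -c "
from h import *
c=pickle.load(open('w.pkl','rb'))
g=cv2.cvtColor(c['img'],cv2.COLOR_BGR2HSV)
g2=cv2.cvtColor(c['img'],cv2.COLOR_BGR2GRAY)
th=cv2.morphologyEx(g2,cv2.MORPH_TOPHAT,np.ones((31,31)))>22
def fl(pts,ax):
    Q=[]
    for r in pts:
        line=th[r,225:300] if ax==0 else th[100:265,r]
        idx=np.where(line)[0]
        if ax==1: idx=idx[(idx<50)] if r<250 else idx[idx>110]
        if len(idx): Q.append((225+idx.mean(),r) if ax==0 else (r,100+idx.mean()))
    P=np.array([ray(c,q,.008)[:2] for q in Q]);m=P.mean(0);v=np.linalg.svd(P-m)[2][0];print(Q[0],Q[-1],m,v,np.degrees(np.arctan2(v[1],v[0])));return m,v
M=fl(range(155,216,5),0);A=fl(range(165,236,5),1);B=fl(range(280,321,5),1)
X=lambda a,b:a[0]+a[1]*np.linalg.solve(np.c_[a[1],-b[1]],b[0]-a[0])[0]
p,q=X(M,A),X(M,B);print(p,q,np.linalg.norm(p-q),(p+q)/2)
go(*((p+q)/2),.2015,-9)
"
```

```text
(np.float64(258.0), 155) (np.float64(257.5), 215) [ 0.42675375 -0.29680434] [-0.15620501 -0.98772465] -98.98668982293574
(165, np.float64(126.0)) (235, np.float64(128.21428571428572)) [ 0.37831062 -0.22832847] [ 0.98315923 -0.18275099] -10.530038648996177
(280, np.float64(237.5)) (320, np.float64(248.16129032258064)) [ 0.46446721 -0.36984196] [ 0.88140808 -0.47235559] -28.187311824506825
[ 0.43589032 -0.23903146] [ 0.41905215 -0.34550357] 0.10779533117621992 [ 0.42747123 -0.29226752]
t 2.25 pos [ 0.4254 -0.2937  0.3404] ROW [1.7000e-01 1.8300e-01 1.3892e+01 0.0000e+00 0.0000e+00 5.0000e-03]
```

```bash

python3 -m jog '[[-0.4,0.2,4,0,0,0.01],[-0.4,0.2,8,0,0,0.01],[-0.4,0.2,11,0,0,0.01],[-0.4,0.2,13,0,0,0.01],[-0.4,0.2,13.8,0,0,0.01],[-0.4,0.2,13.8,0,0,0.01],[-0.4,0.2,13.8,0,0,0.01]]'
python3 -m jog '[[0,0,0,0,0,0],[0,0,0,0,0,0],[0,0,0,0,0,0],[0,0,0,0,0,0],[0,0,0,0,0,0],[0,0,0,0,0,0],[0,0,0,0,0,0],[0,0,0,0,0,0]]' 0 40
python3 -m jog '[[0,0,0,0,0,0],[0,0,0,0,0,0],[0,0,0,0,0,0],[0,0,0,0,0,0],[0,0,0,0,0,0]]' 
```

```text
time_s: 2.95
ee_pos: [0.427, -0.2988, 0.2033]
eef_rot: [3.14, 0.001, 1.408]
force: [0.0, -0.3, 0.1]
grip_width: 0.0941
grip_force: 0.0
time_s: 3.75
ee_pos: [0.4266, -0.2989, 0.2021]
eef_rot: [-3.142, -0.0, 1.408]
force: [1.0, -0.5, 0.3]
grip_width: 0.0331
grip_force: 0.0
time_s: 4.25
ee_pos: [0.4266, -0.2989, 0.2021]
eef_rot: [-3.142, 0.0, 1.408]
force: [-1.4, -0.5, 0.4]
grip_width: 0.0148
grip_force: 40.0
```

```bash

python3 -m jog '[[0,0,-1,0,0,0],[0,0,-3,0,0,0],[0,0,-6,0,0,0],[0,0,-10,0,0,0],[0,0,-14,0,0,0],[0,0,-16,0,0,0],[0,0,-16,0,0,0]]'
python3 -c "
from h import *
from station import ctrl
c=ctrl.camera('wrist');pickle.dump(c,open('w2.pkl','wb'));cv2.imwrite('pics/w2.png',c['img'])
go(.495,.2815,.36,2.4)"
```

```text
time_s: 4.95
ee_pos: [0.4267, -0.2989, 0.3653]
eef_rot: [3.137, 0.003, 1.408]
force: [-0.3, 0.2, -2.6]
grip_width: 0.015
grip_force: 40.0
t 5.0 pos [ 0.4265 -0.2988  0.363 ] ROW [ 5.8372e+01 -2.6580e+00  2.3300e-01  2.0000e-03  1.0000e-03 -2.0500e-01]
```

View pics/w2.png

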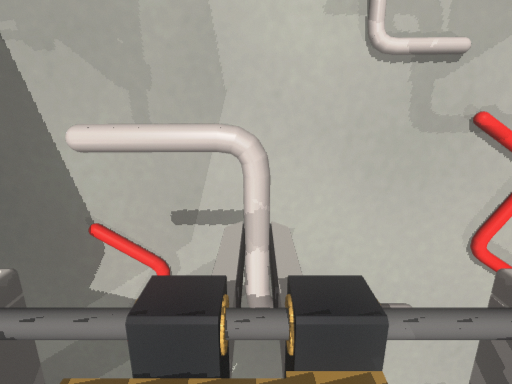

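The bar is held upright between the fingers. The visible leg runs level at row ≈138 from its tip at column 67 to the corner near column 255. The middle piece goes straight down at column ≈257.

```bash
python3 -c "
from h import *
from station import ctrl
from scipy.spatial.transform import Rotation as Ro
c=pickle.load(open('w2.pkl','rb'));o=ctrl.get_obs();R=Ro.from_euler('xyz',o['eef_rot'])
z=o['ee_pos'][2]-.194
for q in [(67,138),(100,138),(220,138),(257,190),(257,260)]:
    print(q,(R.inv().apply(ray(c,q,z)-o['ee_pos'])*1000).round(1))
"
python3 -m jog '[[2,-2.6,0,0,0,-0.2],[6,-2.6,0,0,0,-0.2],[10,-2.6,0,0,0,-0.2],[14,-2.6,0,0,0,-0.2],[18,-2.6,0,0,0,-0.2],[22,-2.6,0,0,0,-0.2],[26,-2.6,0,0,0,-0.2],[28,-2.6,0,0,0,-0.2]]'
python3 -c "
from h import *;go(.495,.2815,.36,2.4)"
```

```text
(67, 138) [  60.8 -107.3  193.7]
(100, 138) [ 60.8 -88.4 193.8]
(220, 138) [ 60.8 -19.4 193.9]
(257, 190) [ 29.6   2.  194. ]
(257, 260) [-17.6   2.1 194. ]
time_s: 5.8
ee_pos: [0.4462, -0.016, 0.3604]
eef_rot: [-3.139, -0.001, 1.609]
force: [-0.3, -0.1, -2.2]
grip_width: 0.0151
grip_force: 40.0
t 5.8 pos [ 0.4462 -0.016   0.3604] ROW [ 2.9537e+01  6.0280e+00  4.9000e-02 -3.0000e-03 -1.0000e-03 -3.0000e-03]
```

```bash

python3 -m jog '[[4,6,0,0,0,0],[8,6,0,0,0,0],[12,6,0,0,0,0],[16,6,0,0,0,0],[20,6,0,0,0,0],[24,6,0,0,0,0],[27,6,0,0,0,0],[29,6,0,0,0,0]]'
python3 -m jog '[[0.5,0,0,0,0,0],[0.5,0,0,0,0,0],[0.5,0,0,0,0,0]]'
python3 -c "
from h import *
from station import ctrl
go(.495,.2815,.36,2.4)
c=ctrl.camera('wrist');pickle.dump(c,open('w3.pkl','wb'));cv2.imwrite('pics/w3.png',c['img'])
"
```

```text
time_s: 6.6
ee_pos: [0.4951, 0.2756, 0.3599]
eef_rot: [-3.139, 0.001, 1.609]
force: [1.0, -1.1, -1.1]
grip_width: 0.0148
grip_force: 40.0
time_s: 6.9
ee_pos: [0.4956, 0.2778, 0.3613]
eef_rot: [-3.14, 0.001, 1.607]
force: [-0.2, -0.2, -1.5]
grip_width: 0.015
grip_force: 40.0
t 6.9 pos [0.4956 0.2778 0.3613] ROW [ 0.372 -0.041  0.125 -0.001  0.001 -0.005]
```

View pics/w3.png

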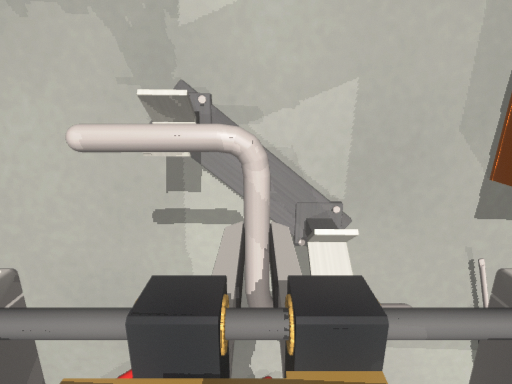

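The leg (row 138) is parallel to the rims. The left post's +y rim runs from (138,93) to (187,93), the right post's from (309,233) to (357,233), and the left groove bottom is near row 124.

```bash
python3 -c "
from h import *
c=pickle.load(open('w3.pkl','rb'))
for n,q,z in [('L',(138,95),.088),('L',(187,95),.088),('R',(309,236),.088),('R',(357,236),.088),('Lb',(152,124),.055),('Lb',(195,124),.055),('Ll',(145,155),.088),('Ll',(190,155),.088)]:
    print(n,ray(c,q,z).round(4))
"

```

```text
L [0.3981 0.3612 0.088 ]
L [0.4373 0.3626 0.088 ]
R [0.5451 0.2443 0.088 ]
R [0.5888 0.2459 0.088 ]
Lb [0.3969 0.3365 0.055 ]
Lb [0.4367 0.338  0.055 ]
Ll [0.4006 0.313  0.088 ]
Ll [0.4385 0.3145 0.088 ]
```

```bash

python3 -m jog '[[0.15,-0.2,1,0,0,0],[0.15,-0.2,3,0,0,0],[0.15,-0.2,5,0,0,0],[0.15,-0.2,7,0,0,0],[0.15,-0.2,7.8,0,0,0],[0.15,-0.2,8.2,0,0,0],[0.15,-0.2,8.5,0,0,0],[0.15,-0.2,8.5,0,0,0]]'
python3 -c "
from h import *
from station import ctrl
go(.4935,.2795,.263,2.3);print(ctrl.get_obs()['moment'])
c=ctrl.camera('wrist');d=ctrl.camera('scene')
A=cv2.resize(d['img'][235:360,270:415],None,fx=3,fy=3,interpolation=2)
o=np.zeros((384,512+435,3),np.uint8);o[:,:512]=c['img'];o[:375,512:]=A
cv2.imwrite('pics/w4.png',cv2.resize(o,(800,324)))
"
```

```text
time_s: 7.75
ee_pos: [0.4935, 0.28, 0.2774]
eef_rot: [3.141, -0.0, 1.608]
force: [-0.1, 0.5, -2.2]
grip_width: 0.015
grip_force: 40.0
t 7.75 pos [0.4935 0.28   0.2774] ROW [-4.800e-02 -0.000e+00  1.442e+00  1.000e-03 -0.000e+00 -3.000e-03]
[-0.05839456  0.05460715 -0.00290672]
```

View pics/w4.png

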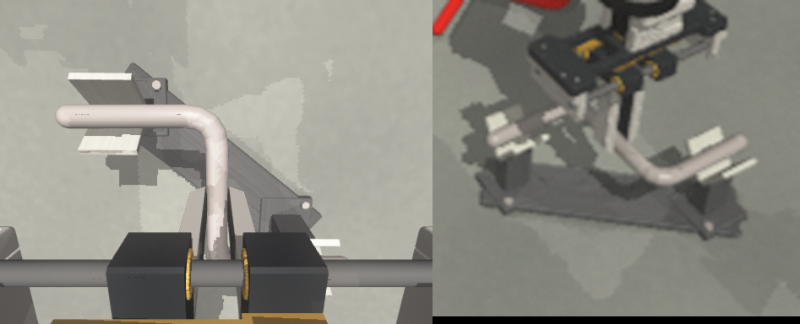

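The bar is centred between the rims at the left post (rows ≈78 and ≈138, leg at row 116), and it sits in the right V in the scene view. Next I'll lower it slowly.

```bash

python3 -m jog '[[0,0,0.4,0,0,0],[0,0,0.7,0,0,0],[0,0,1.0,0,0,0],[0,0,1.2,0,0,0],[0,0,1.3,0,0,0],[0,0,1.3,0,0,0],[0,0,1.3,0,0,0]]'
python3 -m jog '[[0,0,0.1,0,0,0],[0,0,0.15,0,0,0],[0,0,0.15,0,0,0]]'
```

```text
time_s: 8.55
ee_pos: [0.4934, 0.28, 0.2641]
eef_rot: [3.142, 0.0, 1.608]
force: [1.2, 0.5, -2.1]
grip_width: 0.0146
grip_force: 40.0
time_s: 8.85
ee_pos: [0.4935, 0.28, 0.2631]
eef_rot: [3.141, -0.0, 1.608]
force: [-1.8, -2.2, 4.2]
grip_width: 0.0148
grip_force: 40.0
```

Contact shows as +4 N in z at the expected height, so I'll let go.

```bash

python3 -m jog '[[0,0,0,0,0,0],[0,0,0,0,0,0],[0,0,0,0,0,0],[0,0,0,0,0,0],[0,0,0,0,0,0],[0,0,0,0,0,0]]' 50 10
python3 -m jog '[[0,0,-0.5,0,0,0],[0,0,-2,0,0,0],[0,0,-4,0,0,0],[0,0,-7,0,0,0],[0,0,-10,0,0,0],[0,0,-13,0,0,0],[0,0,-13,0,0,0]]'
python3 -c "
from h import *
from station import ctrl
c=ctrl.camera('wrist');d=ctrl.camera('scene')
pickle.dump(c,open('w5.pkl','wb'))
A=cv2.resize(d['img'][235:360,270:415],None,fx=3,fy=3,interpolation=2)
o=np.zeros((384,512+435,3),np.uint8);o[:,:512]=c['img'];o[:375,512:]=A
cv2.imwrite('pics/w5.png',cv2.resize(o,(800,324)))
"
```

```text
time_s: 9.45
ee_pos: [0.4934, 0.28, 0.2626]
eef_rot: [3.142, 0.0, 1.608]
force: [0.7, -0.7, 0.4]
grip_width: 0.047
grip_force: 0.0
time_s: 10.15
ee_pos: [0.4933, 0.28, 0.3981]
eef_rot: [3.134, -0.003, 1.608]
force: [-0.3, 0.0, -0.4]
grip_width: 0.0472
grip_force: 0.0
```

View pics/w5.png

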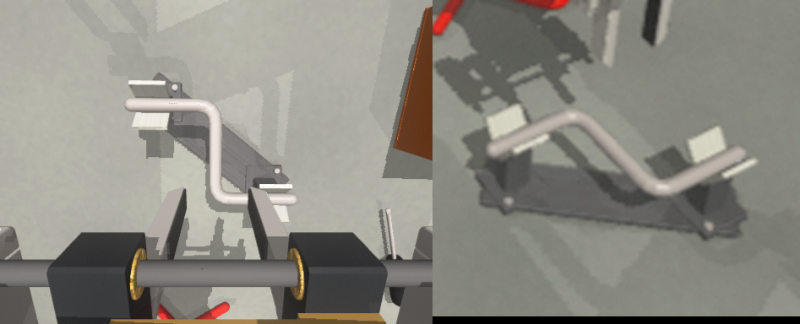

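The bar lies level in both V notches with the legs along the grooves. Each tip stands about 5 mm past its head, as it should, and the gripper is clear.

```bash
python3 -c "
from station import ctrl
print(ctrl.hand_in())"
```

```text
the job is handed in; nothing more can be done
None
```

I seated the Z-bent bar level in both notches of the stand and released it with the gripper clear. I never moved the arm near the U-bent bar, and I handed the job in at about 10 s; the hand-in call returned no verdict.

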